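# Draw the light wand from its stand and dock it

### The job

Take the blue inspection-light wand out of its light slanted stand, pulling straight along the sleeve so that the stand neither tips nor gets dragged along. Then lay the wand gently in the two V saddles of the charging dock with its white end towards the contact plate, slide it fully home so that the white end touches the plate, and let go. Leave the orange wand, its stand, the mouse and the slide box where they are.

Things in the scene. Friction and masses are not known exactly. Their poses are not given: they have to be found in the camera images.
- wand_blue_mid (a point): Centre of the blue wand: straight rigid round rod, 18 mm diameter, 165 mm long, about 60 g; white over the 70 mm at its nose, blue beyond, black band near the handle end. x runs along it from white nose to handle end; y starts level. At the start its nose is 70 mm deep in the stand's sleeve, loose (1 mm play); it rises at 35 deg to the handle, the outer 95 mm free to grip across.
- wand_blue_nose (a point): Centre of the flat face of the blue wand's white (nose) end, 82.5 mm from its centre along its -x axis; axes as the wand's.
- stand_blue: White plastic stand of the blue wand, loose on the bench and light (about 90 g). Base plate 110 x 66 x 6 mm; origin under the plate's centre, z up. A slanted sleeve (outside 28 mm, bore 20 mm, 70 mm deep) rises towards the stand's +x at 35 deg above level: the wand comes out along that axis.
- stand_blue_mouth (a point): Centre of the mouth of that sleeve, on the bore's axis, 72 mm above the bench; axes as the stand's.
- dock: Charging dock, fixed. Base 117 x 70 x 8 mm (ends at x = +45 mm); two white 90 deg V saddles 14 mm long with middles at x = -35 and +32 mm, tops 3 mm above a docked wand's axis; upright contact plate 44 mm wide, 68 mm high at the -x end. Origin on the bench. A docked wand lies along x, axis 50 mm up, nose on the plate; its handle overhangs, free to grip across at x = +70 mm.
- dock_seat (a point): Where the centre of the nose face belongs: on the face of the contact plate (brass disc), 50 mm above the bench, at x = -60 mm, y = 0 of the dock; axes as the dock's, x pointing away from the plate along the saddles.
- wand_orange_mid (a point): Centre of the orange wand, like the blue one but orange; it stays in its own stand. Like the blue one at the start, its handle end stands about 135 mm above the bench.
- stand_orange: The orange wand's stand, the same as the blue wand's; loose. Origin under its base plate.
- mouse: Black computer mouse, 108 x 62 x 34 mm, loose; origin under its centre.
- slidebox: Green box of microscope slides, 85 x 160 x 34 mm, loose; origin under its centre.
Things that resemble listed ones, but are neither listed nor needed, are in the scene too. Leave any turquoise look-alike of the dock alone.

How it is judged:
By the outcome, as a careful person would: the job done as asked, in the order asked, and still so for the second after the job is handed in, with the robot touching nothing.
It also fails if it takes over 54 s, if anything falls off the work surface, if the arm or the gripper's body presses on something with over 40 N, if the wrist force passes 120 N, or if a joint passes its speed limit or range.

### The arm

A 6-joint arm with a two-finger parallel gripper is mounted at the origin on the work surface. World frame = base frame: x ahead of the robot, y to its left, z up, the work surface at z = 0. Lengths are in m, angles in degrees, forces in N, time in s.
With the tool pointing down it reaches from about 0.3 to 1 m from the base axis. Payload 5.1 kg.
Tool frame: the origin (TCP) lies between the finger pads; the fingertips stand 14 mm ahead of it and the grasp point (between the pads) lies 5 mm behind it (robot.tip_reach is the distance from the TCP to the fingertips, in m); z points along the fingers, y is the line along which they close (so a half turn about z gives the same grasp; the last joint's range is limited). The gripper opens to 95 mm and grips with 3 to 60 N. Pads are 20 mm wide; open, the fingers measure 119 mm over their backs; the gripper's body (75 mm by 180 mm) begins 59 mm behind the grasp point.
Start: joints at [68.606, 7.093, 94.555, -0, 78.352, -4.733], TCP at [0.186, 0.623, 0.229] pointing down, gripper open.
Joint ranges: [-149.61, 149.61], [-58.7, 133.49], [1.44, 155.28], [-77.14, 257.14], [18.33, 153.61], [-166.67, 166.67]. Speed limits (degrees/s): [147.25, 147.25, 180, 180, 180, 180].

### API

Orientations are given as a 3x3 rotation matrix whose columns are the frame's x, y, z axes.
In Python, from cell import robot, read_camera gives the robot as it stands.
- The arm moves only by the tool move_arm, never from a script. Its argument "series" is a list of rows, each a list of 7 numbers: the opening, from 0 (shut) to 1 (fully open), then the shift along the tool's x, y, z scaled (see below), then the turn, a rotation vector about the tool's x, y, z scaled (see below). A call has 1 to 20 rows; each row shifts and turns the commanded pose from where the row before left it, along the tool's axes as they then stand; what a row does not reach is not made up. The controller multiplies each number of a shift by 0.5 m and each number of a turn by pi rad. A row lasts 1/8 s, in which the tool goes at most 62.5 mm and 10.7 degrees, less where a joint would pass 70% of its speed; a pose out of reach is approached as far as the arm can. A call with a number of a shift or a turn outside -1 to 1 is refused whole. A call with a gripper value outside its range is refused whole. The fingers move at their own pace and stop on an object; "squeeze" is the grip in N (left out, the last holds). Time passes only in rows, so rows that do not move let the fingers close. It gives the time, the measured TCP pose, the force, the opening and the grip force at its end, in the units of the state.
- robot.get_obs(): the state, without advancing time (a new reading comes with each control period).
- read_camera(name): name is "scene" or "side" or "wrist"; returns a dict with "frame" (384x512x3 uint8, red, green, blue), "depth" (384x512 float32, m along the optical axis (not along the pixel's ray), 0 where there is no reading), "fx", "fy", "cx", "cy" (pixels), "dist" ([k1, k2, p1, p2, k3] as OpenCV has them; the pictures are not rectified), "R" (3x3) and "t" (3): a world point X has camera coordinates R X + t. Camera axes: x right, y down, z forward; pixel columns grow to the right and rows downward; lengths in m; the calibration is good to about 2 mm. A picture is of the moment at which its call begins.
- robot.hand_in(): hands the job in; it is judged then, once.
The state is a dict: "time_s": time; "joint_positions": joint angles; "dq": joint speeds; "joint_torque": joint torques, N m; "tcp_pos": TCP position; "tcp_rot": TCP orientation; "contact_force": force on the tool from outside, world axes, zero at the start; "moment": the same for the moment, N m; "opening": finger opening in m; "grasp_force": force on a finger pad.
Only numpy, scipy, OpenCV 4.12 (cv2) and the standard library are available. Lean on these libraries where they do the work, as an engineer would, in place of code of your own. Each camera call takes 0.05 s, during which the arm holds its last target. There are 200 camera calls.

## Working session

There is one attempt and no reset: what is moved stays moved. The work goes in short steps, Python scripts to look and compute and a tool call to move; the robot and the scene stay as the last step left them, time stands still between calls to the robot, and variables do not carry over. Pictures are saved under pics/ and viewed, at most 10 in all, crops included, and the job is handed in when it is done.

Besides the shell and the picture viewer there is one more tool, called after "Request:" by a JSON object that holds its "op" and its "data". move_arm: Moves the arm, as the interface text tells. Shifts and turns lie within -1 to 1; 1 stands for 0.5 m of shift or pi rad of turn. Its arguments: {"type":"object","properties":{"series":{"type":"array","items":{"type":"array","items":{"type":"number"}}},"squeeze":{"type":"number"}},"required":["series"]}

```bash
mkdir -p pics
cat > h.py <<'E'
import numpy as np, cv2
from cell import robot, read_camera
def save(n,f): cv2.imwrite('pics/'+n,cv2.cvtColor(f,cv2.COLOR_RGB2BGR))
def cloud(c):
    h,w=c['depth'].shape
    u,v=np.meshgrid(np.arange(w),np.arange(h))
    K=np.array([[c['fx'],0,c['cx']],[0,c['fy'],c['cy']],[0,0,1.]])
    p=cv2.undistortPoints(np.stack([u.ravel(),v.ravel()],1).astype(np.float64)[:,None],K,np.array(c['dist'],float))[:,0]
    d=c['depth'].ravel()
    X=np.c_[p*d[:,None],d]
    W=(X-np.array(c['t']))@np.array(c['R'])
    W[d==0]=np.nan
    return W.reshape(h,w,3)
E
python3 - <<'E'
from h import *
a=read_camera('scene');b=read_camera('side')
np.savez('a.npz',**a);np.savez('b.npz',**b)
save('scene.png',a['frame']);save('side.png',b['frame'])
print(a['t'],-np.array(a['R']).T@a['t'],-np.array(b['R']).T@b['t'],robot.get_obs()['tcp_rot'])
E
```

```text
[-0.3400225  -0.29191885  1.17172397] [ 0.78729944 -0.42207911  0.8807825 ] [0.44570031 0.82211914 0.92899798] [[-9.58015272e-01  2.86716378e-01 -6.76884531e-04]
 [ 2.86717133e-01  9.58013753e-01 -1.71294105e-03]
 [ 1.57336435e-04 -1.83509808e-03 -9.99998304e-01]]
```

View pics/scene.png

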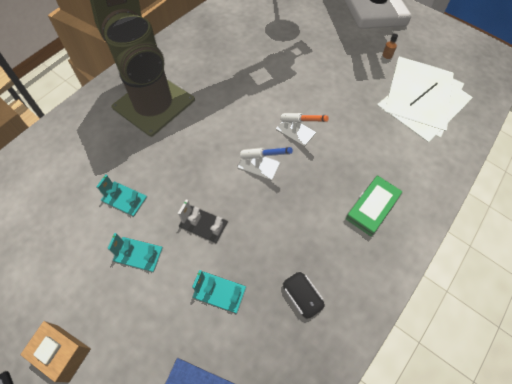

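View pics/side.png

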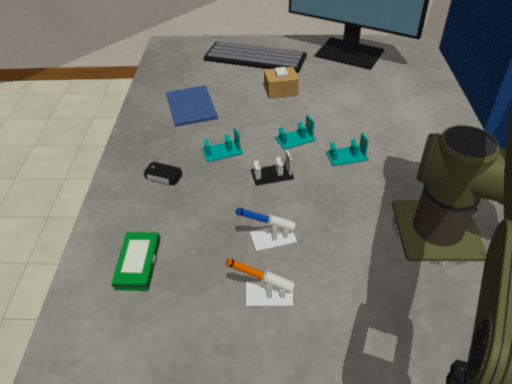

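The scene view shows the blue wand at (265,153) with its handle tip at (291,150) and the white sleeve at (250,154). Look-alikes for the wand: the orange wand at (303,118). For the dock: turquoise ones at (122,196), (135,253) and (219,291). I choose the blue wand, and the dock with black base and white saddles at (203,221), plate at (184,211).

```bash
cat > m.py <<'E'
from h import *
for n,box in (('a',(235,140,300,165)),('b',(230,200,300,232))):
    c=dict(np.load(n+'.npz'));W=cloud(c);f=c['frame']
    hsv=cv2.cvtColor(f,cv2.COLOR_RGB2HSV)
    m=(hsv[...,0]>105)&(hsv[...,0]<130)&(hsv[...,1]>130)&(W[...,2]>.03)&(W[...,2]<.16)
    u0,v0,u1,v1=box;k=np.zeros_like(m);k[v0:v1,u0:u1]=1
    P=W[m&k];P=P[~np.isnan(P[:,0])]
    mu=np.median(P,0);P=P[np.linalg.norm(P-mu,axis=1)<.07];mu=P.mean(0);d=np.linalg.svd(P-mu)[2][0];d*=np.sign(d[2])
    t=(P-mu)@d
    print(n,'blue',len(P),mu,'dir',d,'az',np.degrees(np.arctan2(d[1],d[0])),'el',np.degrees(np.arcsin(d[2])),'lo',mu+d*t.min(),'hi',mu+d*t.max())
    # dock
    bx=(172,195,235,248) if n=='a' else (243,145,303,190)
    k=np.zeros_like(m);k[bx[1]:bx[3],bx[0]:bx[2]]=1
    z=W[...,2]
    dk=k&(hsv[...,2]<70)&(z<.02)&(z>-.01)
    r=cv2.minAreaRect(W[dk][:,:2].astype(np.float32)*1000);print('base rect',r,dk.sum())
    wh=k&(hsv[...,1]<50)&(hsv[...,2]>170)&(z>.02)
    nn,l=cv2.connectedComponents(wh.astype(np.uint8))
    for i in range(1,nn):
        q=W[l==i]
        if len(q)>8: print(' white',len(q),q.mean(0),q.min(0),q.max(0))
    tall=k&(z>.058)&(z<.08);q=W[tall];print(' plate',len(q),q.mean(0),q.min(0),q.max(0))
    print('bench',np.nanmedian(z[bx[1]-8:bx[1],bx[0]:bx[2]]))
A=cv2.resize(dict(np.load('a.npz'))['frame'][140:250,165:305],(700,550),interpolation=cv2.INTER_CUBIC)
save('crop.png',A)
E
python3 m.py
```

```text
a blue 83 [0.48530466 0.03960703 0.10971343] dir [0.80653523 0.25264363 0.53448304] az 17.3929363287088 el 32.30885946546637 lo [0.4508737  0.02882168 0.08689637] hi [0.51804087 0.0498615  0.13140739]
base rect ((435.3704833984375, -216.07382202148438), (111.45935821533203, 64.93165588378906), 14.813932418823242) 500
 white 26 [ 0.38801305 -0.23393176  0.06815247] [ 0.3819752  -0.24865602  0.06413649] [ 0.39517338 -0.21875791  0.07048658]
 white 56 [ 0.41271431 -0.21900614  0.04569112] [ 0.40316377 -0.2377068   0.03645399] [ 0.4221954  -0.20103137  0.0528445 ]
 white 59 [ 0.47781981 -0.2028042   0.04566238] [ 0.46919939 -0.22241426  0.0364626 ] [ 0.48769721 -0.18446631  0.05402645]
 plate 65 [ 0.38834938 -0.22904131  0.06610346] [ 0.37866435 -0.24975249  0.05809129] [ 0.39518753 -0.20718844  0.07054075]
bench -0.0002639696294482359
b blue 194 [0.48370349 0.04901073 0.10706828] dir [0.80042563 0.21960643 0.55775606] az 15.342264696989137 el 33.90075569493088 lo [0.44518569 0.03844291 0.08022814] hi [0.51742143 0.05826165 0.13056376]
base rect ((433.8192138671875, -208.0211944580078), (116.01435089111328, 75.87602996826172), 12.821463584899902) 449
 white 33 [ 0.41379538 -0.2232745   0.04672227] [ 0.40496754 -0.23879595  0.03803343] [ 0.42187241 -0.20097877  0.05368584]
 white 37 [ 0.47916936 -0.20618878  0.04652746] [ 0.47086408 -0.21770244  0.03659351] [ 0.48584889 -0.17851561  0.05493773]
 plate 39 [ 0.38605863 -0.2221298   0.06494827] [ 0.37936162 -0.24392151  0.05820318] [ 0.39296039 -0.20281865  0.07112698]
bench 0.0017614130965681843
```

View pics/crop.png

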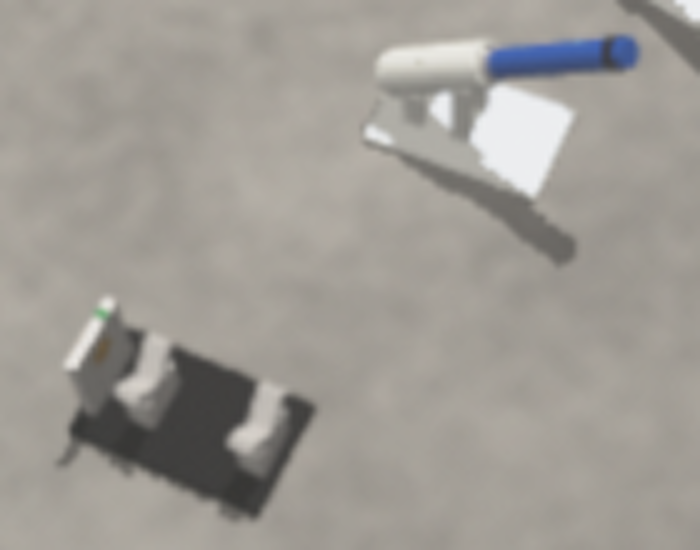

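The crop confirms the choice: a blue wand with its black band at (620,52), and a dock with black base, white saddles and brass disc at (100,350). Next I intersect the axis planes from the two views.

```bash
cat > m2.py <<'E'
from h import *
def plane(c,m):
    K=np.array([[c['fx'],0,c['cx']],[0,c['fy'],c['cy']],[0,0,1.]])
    v,u=np.nonzero(m)
    p=cv2.undistortPoints(np.stack([u,v],1).astype(float)[:,None],K,np.array(c['dist'],float))[:,0]
    vx,vy,x0,y0=cv2.fitLine(p.astype(np.float32),cv2.DIST_HUBER,0,.001,.001).ravel()
    n=np.cross([x0,y0,1],[x0+vx,y0+vy,1]);n/=np.linalg.norm(n)
    R=np.array(c['R']);C=-R.T@c['t'];n=R.T@n
    return n,n@C
for name,lo,hi,boxes in (('blue',105,130,((235,140,300,165),(230,200,300,232))),('orange',4,18,((295,105,335,130),(220,250,300,290)))):
    pl=[]
    for n,b in zip('ab',boxes):
        c=dict(np.load(n+'.npz'));hsv=cv2.cvtColor(c['frame'],cv2.COLOR_RGB2HSV);z=cloud(c)[...,2]
        m=(hsv[...,0]>lo)&(hsv[...,0]<hi)&(hsv[...,1]>130)&(z>.05);k=np.zeros_like(m);k[b[1]:b[3],b[0]:b[2]]=1
        pl.append(plane(c,m&k))
    d=np.cross(pl[0][0],pl[1][0]);d/=np.linalg.norm(d);d*=np.sign(d[2])
    f=lambda z:np.linalg.solve(np.array([pl[0][0],pl[1][0],[0,0,1]]),[pl[0][1],pl[1][1],z])
    print(name,'az',np.degrees(np.arctan2(d[1],d[0])),'el',np.degrees(np.arcsin(d[2])),'mouth',f(.072),'grip60',f(.1064),'hi',f(.127))
E
python3 m2.py
python3 - <<'E'
from h import *
w=read_camera('wrist');R=np.array(w['R']);C=-R.T@w['t'];o=robot.get_obs();T=np.array(o['tcp_rot'])
print('cam in tool',T.T@(C-o['tcp_pos']),'axes',T.T@R.T, w['fx'])
E
```

```text
blue az 15.471188752027086 el 34.217759074294996 mouth [0.4402509  0.03292104 0.072     ] grip60 [0.48900229 0.0464146  0.1064    ] hi [0.51819644 0.05449504 0.127     ]
orange az 0.23069724868791522 el 34.145905662469445 mouth [0.45236295 0.20411457 0.072     ] grip60 [0.50308354 0.2043188  0.1064    ] hi [0.53345692 0.20444109 0.127     ]
cam in tool [ 8.05604635e-02 -4.33125940e-06 -1.55948801e-01] axes [[-5.80522690e-04 -9.59362146e-01 -2.82177137e-01]
 [ 9.99999831e-01 -5.67369760e-04 -1.28321955e-04]
 [-3.69915484e-05 -2.82177164e-01  9.59362313e-01]] 285.4684855034637
```

```bash
cat > g.py <<'E'
from h import *
from scipy.spatial.transform import Rotation as Ro
def pose(az,tilt):
    # wand az (deg); tool x=-(wand dir pitched up by tilt), y level, z down-forward
    a,t=np.radians([az,tilt]);h=np.array([np.cos(a),np.sin(a),0]);Z=np.array([0,0,1.])
    x=-(h*np.cos(t)+Z*np.sin(t));z=h*np.sin(t)-Z*np.cos(t)
    return np.c_[x,np.cross(z,x),z]
def delta(p,R,o=None):
    o=o or robot.get_obs();T=np.array(o['tcp_rot'])
    s=T.T@(np.array(p)-o['tcp_pos'])/.5;r=Ro.from_matrix(T.T@R).as_rotvec()/np.pi
    print('shift',s.round(4),'rows',np.linalg.norm(s)/.125,'turn',r.round(4),'rows',np.linalg.norm(r)/.0594)
E
python3 - <<'E'
from g import *
R=pose(15.5,35);print(R)
delta([.43,.03,.225],R)
E
```

```text
[[-7.89359856e-01 -2.67238376e-01  5.52715721e-01]
 [-2.18908862e-01  9.63630453e-01  1.53281635e-01]
 [-5.73576436e-01 -1.38777878e-17 -8.19152044e-01]]
shift [-0.8067 -0.995   0.0069] rows 10.247711207866695 turn [-0.055  -0.1894 -0.1729] rows 4.415581876690254
```

Request:
{"op": "move_arm", "data": {"series": [[1,-0.0672,-0.0829,0,0,0,0],[1,-0.0672,-0.0829,0,0,0,0],[1,-0.0672,-0.0829,0,0,0,0],[1,-0.0672,-0.0829,0,0,0,0],[1,-0.0672,-0.0829,0,0,0,0],[1,-0.0672,-0.0829,0,0,0,0],[1,-0.0672,-0.0829,0,0,0,0],[1,-0.0672,-0.0829,0,0,0,0],[1,-0.0672,-0.0829,0,0,0,0],[1,-0.0672,-0.0829,0,0,0,0],[1,-0.0672,-0.0829,0,0,0,0],[1,-0.0672,-0.0829,0,0,0,0],[1,0,0,0,-0.011,-0.0379,-0.0346],[1,0,0,0,-0.011,-0.0379,-0.0346],[1,0,0,0,-0.011,-0.0379,-0.0346],[1,0,0,0,-0.011,-0.0379,-0.0346],[1,0,0,0,-0.011,-0.0379,-0.0346],[0.6,0,0,0,0,0,0],[0.6,0,0,0,0,0,0]]}}

```text
time_s: 2.52
tcp_pos: [0.4303, 0.0305, 0.2292]
tcp_rot: [[-0.79, -0.266, 0.553], [-0.217, 0.964, 0.154], [-0.574, 0.001, -0.819]]
contact_force: [0.8, -0.9, 0.5]
opening: 0.0804
grasp_force: 0.0
```

Run:
```python
from g import *
o=robot.get_obs();print(o['tcp_pos'],o['joint_positions'],o['time_s'],o['contact_force'],np.array(o['tcp_rot']).round(3))
w=read_camera('wrist');np.savez('w1.npz',**w);save('w1.png',w['frame'])
```

```text
[0.43026699 0.03046182 0.22924747] [ -13.71423286  -48.65072786  140.76854938   19.31898976   57.95223286
 -125.02707453] 2.525 [ 0.78109462 -0.90556756  0.5480957 ] [[-0.79  -0.266  0.553]
 [-0.217  0.964  0.154]
 [-0.574  0.001 -0.819]]
```

View pics/w1.png

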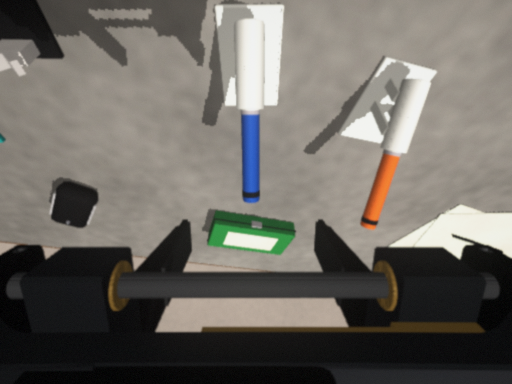

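The wrist view shows the blue wand upright in the picture, from the sleeve mouth (250,110) to the handle end (251,200). The orange one is well clear to the right.

```bash
cat > w.py <<'E'
from g import *
from m2 import plane
import sys
c=dict(np.load(sys.argv[1]));hsv=cv2.cvtColor(c['frame'],cv2.COLOR_RGB2HSV)
m=(hsv[...,0]>105)&(hsv[...,0]<130)&(hsv[...,1]>130);m[:90]=0;m[215:]=0;m[:,:200]=0;m[:,300:]=0
n,k=plane(c,m)
W=cloud(c);P=W[m];P=P[~np.isnan(P[:,0])]
mu=P.mean(0);d=np.linalg.svd(P-mu)[2][0];d*=np.sign(d[2]);t=(P-mu)@d
print('n',n,'az if 35:');
# direction with el 35 lying in plane
az=min(np.radians(np.arange(-10,40,.1)),key=lambda a:abs(n@[np.cos(a)*.819,np.sin(a)*.819,.574]));print(np.degrees(az))
p=np.array([.489,.0464,.1064]);print('prior grip off plane',n@p-k)
print('depth',mu,d,mu+d*t.min(),mu+d*t.max(),'el',np.degrees(np.arcsin(d[2])))
o=robot.get_obs();T=np.array(o['tcp_rot']);print('in tool: prior',T.T@(p-o['tcp_pos']),'hi end',T.T@(mu+d*t.max()-o['tcp_pos']),'lo',T.T@(mu+d*t.min()-o['tcp_pos']))
E
python3 w.py w1.npz|tail -6
```

```text
orange az 0.23069724868791522 el 34.145905662469445 mouth [0.45236295 0.20411457 0.072     ] grip60 [0.50308354 0.2043188  0.1064    ] hi [0.53345692 0.20444109 0.127     ]
n [ 0.26536194 -0.9641137   0.00823517] az if 35:
15.69999999999991
prior grip off plane -0.0012973717553464853
depth [0.47575391 0.04137411 0.10397394] [0.78748163 0.22167816 0.57509258] [0.44424856 0.03250527 0.08096579] [0.51401204 0.05214387 0.13191359] el 35.106116116579976
in tool: prior [ 0.02103912 -0.00057439  0.13556576] hi end [-0.01460061 -0.00167616  0.12939053] lo [ 0.07398909 -0.00206365  0.12950459]
```

Request:
{"op": "move_arm", "data": {"series": [[0.6,0.0065,-0.0009,0.035,0,0,0],[0.6,0.0065,-0.0009,0.035,0,0,0],[0.6,0.0065,-0.0009,0.035,0,0,0],[0.6,0.0065,-0.0009,0.035,0,0,0],[0.5,0,0,0.035,0,0,0],[0.5,0,0,0.035,0,0,0],[0.5,0,0,0.035,0,0,0],[0.5,0,0,0.038,0,0,0],[0.4,0,0,0,0,0,0],[0.4,0,0,0,0,0,0],[0.4,0,0,0,0,0,0]], "squeeze": 10}}

```text
time_s: 3.95
tcp_pos: [0.499, 0.0479, 0.1064]
tcp_rot: [[-0.788, -0.268, 0.554], [-0.219, 0.964, 0.154], [-0.576, 0.0, -0.818]]
contact_force: [-0.1, -0.2, -0.3]
opening: 0.0379
grasp_force: 0.0
```

Run:
```python
from g import *
w=read_camera('wrist');np.savez('w2.npz',**w);save('w2.png',w['frame'])
o=robot.get_obs();print(o['tcp_pos'],o['opening'])
delta([.5,.05,.1],pose(15.7,35))
```

```text
[0.49895914 0.04779082 0.10638553] 0.037638871391286396
shift [0.0047 0.0037 0.0123] rows 0.10938525104460055 turn [-0.0005  0.0008 -0.0009] rows 0.022450929240556958
```

View pics/w2.png

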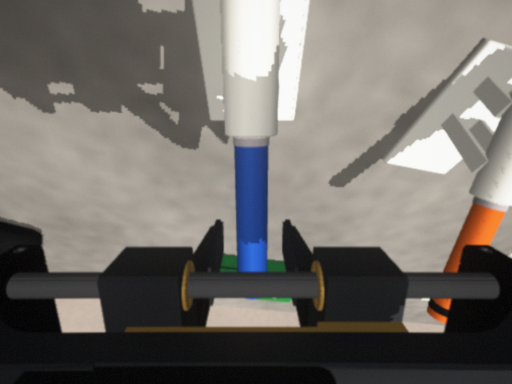

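The blue wand (u≈252) runs midway between the fingers (219 and 290 at their tips). I close on it.

Request:
{"op": "move_arm", "data": {"series": [[0.24,0,0,0,0,0,0],[0.24,0,0,0,0,0,0],[0.21,0,0,0,0,0,0],[0.2,0,0,0,0,0,0],[0.18,0,0,0,0,0,0],[0.1,0,0,0,0,0,0],[0.1,0,0,0,0,0,0],[0.1,0,0,0,0,0,0]], "squeeze": 12}}

```text
time_s: 5.0
tcp_pos: [0.4986, 0.0478, 0.1054]
tcp_rot: [[-0.789, -0.268, 0.553], [-0.218, 0.964, 0.154], [-0.575, 0.001, -0.818]]
contact_force: [-0.2, -0.3, -0.2]
opening: 0.0176
grasp_force: 12.0
```

Request:
{"op": "move_arm", "data": {"series": [[0.1,-0.005,0,0,0,0,0],[0.1,-0.005,0,0,0,0,0],[0.1,-0.008,0,0,0,0,0],[0.1,-0.008,0,0,0,0,0],[0.1,-0.008,0,0,0,0,0],[0.1,-0.008,0,0,0,0,0],[0.1,-0.008,0,0,0,0,0]]}}

```text
time_s: 5.88
tcp_pos: [0.5185, 0.0534, 0.1199]
tcp_rot: [[-0.789, -0.268, 0.553], [-0.218, 0.964, 0.155], [-0.574, 0.001, -0.819]]
contact_force: [0.5, 0.2, -0.1]
opening: 0.0175
grasp_force: 12.0
```

Run:
```python
from g import *
o=robot.get_obs();T=np.array(o['tcp_rot']);print('F tool',T.T@o['contact_force'],o['moment'],T.T@(np.array(o['tcp_pos'])-[.4986,.0478,.1054]))
b=read_camera('side');a0=dict(np.load('b.npz'))
d=np.abs(b['frame'].astype(int)-a0['frame']).sum(2)[225:252,245:300]
# stand base white mask shift
for f in (a0['frame'],b['frame']):
    q=f[222:252,245:302].min(2)>215; y,x=np.nonzero(q);print(len(x),x.mean(),y.mean())
```

```text
F tool [-0.36399309  0.07556006  0.39874106] [-0.07822228  0.35572428 -0.01166789] [-2.52592213e-02  7.67240008e-05  2.78093262e-05]
0 nan nan
0 nan nan<stdin>:7: RuntimeWarning: Mean of empty slice.
  ret = ret.dtype.type(ret / rcount)
```

Request:
{"op": "move_arm", "data": {"series": [[0.1,-0.009,0,0,0,0,0],[0.1,-0.009,0,0,0,0,0],[0.1,-0.009,0,0,0,0,0],[0.1,-0.009,0,0,0,0,0],[0.1,-0.009,0,0,0,0,0],[0.1,-0.009,0,0,0,0,0],[0.1,-0.009,0,0,0,0,0],[0.1,-0.009,0,0,0,0,0],[0.1,-0.009,0,0,0,0,0],[0.1,-0.009,0,0,0,0,0],[0.1,-0.009,0,0,0,0,0],[0.1,-0.009,0,0,0,0,0],[0.1,-0.009,0,0,0,0,0],[0.1,-0.009,0,0,0,0,0],[0.1,-0.009,0,0,0,0,0]]}}

```text
time_s: 7.8
tcp_pos: [0.5718, 0.0681, 0.1586]
tcp_rot: [[-0.789, -0.268, 0.553], [-0.218, 0.964, 0.155], [-0.574, 0.001, -0.819]]
contact_force: [-0.2, 0.3, -0.1]
opening: 0.0179
grasp_force: 12.0
```

Run:
```python
from g import *
o=robot.get_obs();T=np.array(o['tcp_rot']);print('F tool',T.T@o['contact_force'],o['moment'],T.T@(np.array(o['tcp_pos'])-[.4986,.0478,.1054]),o['opening'])
b=read_camera('side');a0=dict(np.load('b.npz'));w=read_camera('wrist');np.savez('w3.npz',**w)
im=np.hstack([cv2.resize(np.vstack([a0['frame'][190:260,220:320],b['frame'][190:260,220:320]]),(400,560),interpolation=cv2.INTER_CUBIC),cv2.resize(w['frame'],(400,300))[:, :].repeat(1,0)if 0 else cv2.copyMakeBorder(cv2.resize(w['frame'],(400,300)),0,260,0,0,cv2.BORDER_CONSTANT)])
save('c3.png',im)
```

```text
F tool [0.11311666 0.3427956  0.0187225 ] [-0.06203233  0.40398125  0.09354549] [-9.27372017e-02  8.55107482e-05  3.44179386e-05] 0.017882797018666737
```

View pics/c3.png

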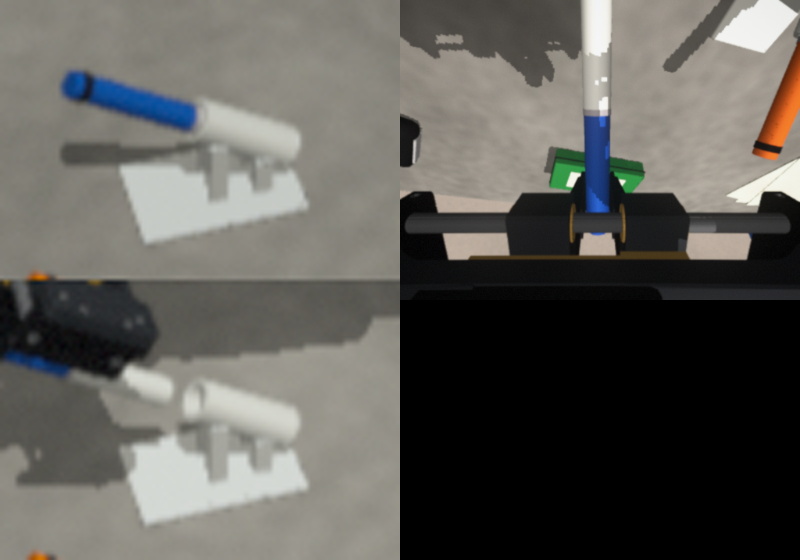

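The wand is out (nose at about (172,388) in the lower left panel, mouth at (195,395)) and the stand's base is at the same pixels as before. I work out the wand's placing in the hand and the transfer move.

Run:
```python
from g import *
o=robot.get_obs();T=np.array(o['tcp_rot'])
c=dict(np.load('w3.npz'));W=cloud(c);Q=(W-np.array(o['tcp_pos']))@T
f=c['frame'].astype(int);hsv=cv2.cvtColor(c['frame'],cv2.COLOR_RGB2HSV)
near=(abs(Q[...,1])<.02)&(abs(Q[...,2]+.01)<.02)
bl=near&(hsv[...,0]>105)&(hsv[...,0]<130)&(hsv[...,1]>130); wh=near&(hsv[...,1]<50)&(hsv[...,2]>120)&(Q[...,0]>.02)
for m in (bl,wh):
    q=Q[m];print(m.sum(),np.percentile(q[:,0],[1,99]),np.polyfit(q[:,0],q[:,1],1),np.polyfit(q[:,0],q[:,2],1))
R=pose(14.3,0);U=T.T@[0,0,.06]/.5;print('up',U)
o2=dict(o);o2['tcp_pos']=np.array(o['tcp_pos'])+[0,0,.06]
delta(o2['tcp_pos'],R,o2)
o2['tcp_rot']=R;delta([.51,-.1345,.14],R,o2)
```

```text
3823 [-0.02310171  0.05957259] [-0.00547752  0.00027822] [-0.00935044 -0.01173598]
5492 [0.06172027 0.12468229] [-2.33735987e-03  3.03523429e-05] [ 0.00308925 -0.01270843]
up [-6.90166926e-02  9.61771084e-05 -9.81666282e-02]
shift [0. 0. 0.] rows 0.0 turn [0.0023 0.195  0.0065] rows 3.2855951705668067
shift [ 0.2204 -0.3621  0.1582] rows 3.6196343280985386 turn [0. 0. 0.] rows 0.0
```

Request:
{"op": "move_arm", "data": {"series": [[0.1,-0.035,0,-0.049,0,0,0],[0.1,-0.035,0,-0.049,0,0,0],[0.1,0,0,0,0.0005,0.039,0.0013],[0.1,0,0,0,0.0005,0.039,0.0013],[0.1,0,0,0,0.0005,0.039,0.0013],[0.1,0,0,0,0.0005,0.039,0.0013],[0.1,0,0,0,0.0005,0.039,0.0013],[0.1,0.031,-0.052,0,0,0,0],[0.1,0.031,-0.052,0,0,0,0],[0.1,0.031,-0.052,0,0,0,0],[0.1,0.031,-0.052,0,0,0,0],[0.1,0.031,-0.052,0,0,0,0],[0.1,0.031,-0.052,0,0,0,0],[0.1,0.031,-0.052,0,0,0,0],[0.1,0,0,0.04,0,0,0],[0.1,0,0,0.04,0,0,0],[0.1,0,0,0.04,0,0,0],[0.1,0,0,0.04,0,0,0],[0.1,0,0,0,0,0,0],[0.1,0,0,0,0,0,0]]}}

```text
time_s: 10.4
tcp_pos: [0.5122, -0.135, 0.1392]
tcp_rot: [[-0.969, -0.247, -0.0], [-0.247, 0.969, -0.001], [0.0, -0.001, -1.0]]
contact_force: [-0.3, 0.1, -0.2]
opening: 0.0177
grasp_force: 12.0
```

Run:
```python
from g import *
w=read_camera('wrist');np.savez('w4.npz',**w);save('w4.png',w['frame']);o=robot.get_obs();np.savez('o4.npz',p=o['tcp_pos'],R=o['tcp_rot']);print(o['joint_positions'],o['opening'])
```

```text
[-2.05605377e+01 -3.99259244e+00  1.14712489e+02 -3.82558441e-02
  6.92056521e+01 -1.24848613e+02] 0.01766415237049886
```

View pics/w4.png

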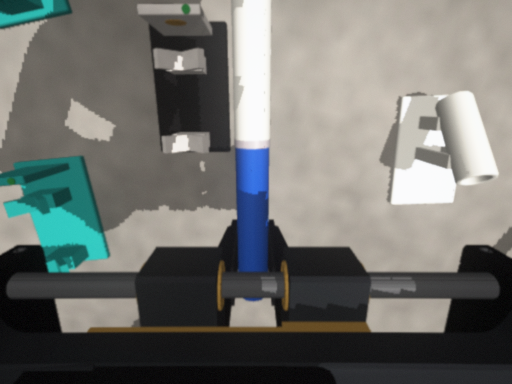

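The wrist view shows the dock: plate at (178,17) with its brass disc at (177,22), saddles at (180,60) and (186,141). The wand runs to the right of it at u≈252.

Run:
```python
from g import *
c=dict(np.load('w4.npz'));o=np.load('o4.npz');W=cloud(c);Q=(W-o['p'])@o['R'];z=W[...,2]
v,u=np.mgrid[:384,:512];k=(u>120)&(u<228)
for n,a,b,zl in (('s1',40,80,.025),('s2',120,165,.025),('plate',0,40,.055)):
    m=k&(v>=a)&(v<b)&(z>zl)&(z<.08);q=Q[m];p1=np.percentile(q,[1,99],axis=0)
    print(n,m.sum(),'x',p1[:,0],'y',p1[:,1],'mid',p1.mean(0)[:2],'ztop',np.percentile(z[m],99))
    # V bottom: height vs y on top band
    if n[0]=='s':
        ys=np.arange(-.13,-.03,.003)
        print([(round(y*1000),round(1000*np.median(z[m][abs(q[:,1]-y)<.0015]),0)) for y in ys if (abs(q[:,1]-y)<.0015).sum()>8])
    else:
        print('face x',np.percentile(q[:,0],[1,5,50]),'line',np.polyfit(q[:,1],q[:,0],1))
m=k&(v>20)&(v<160)&(z>.004)&(z<.014);r=cv2.minAreaRect(Q[m][:,:2].astype(np.float32)*1000);print('base',r)
```

```text
s1 1058 x [0.11078568 0.12469913] y [-0.07644788 -0.03805539] mid [ 0.1177424  -0.05725163] ztop 0.05333411317714658
[(-76, np.float64(50.0)), (-73, np.float64(52.0)), (-70, np.float64(50.0)), (-67, np.float64(47.0)), (-64, np.float64(44.0)), (-61, np.float64(41.0)), (-58, np.float64(38.0)), (-55, np.float64(40.0)), (-52, np.float64(42.0)), (-49, np.float64(45.0)), (-46, np.float64(48.0)), (-43, np.float64(52.0)), (-40, np.float64(51.0)), (-37, np.float64(49.0))]
s2 818 x [0.04436883 0.05827015] y [-0.07604564 -0.03781915] mid [ 0.05131949 -0.05693239] ztop 0.05334701055929003
[(-76, np.float64(50.0)), (-73, np.float64(52.0)), (-70, np.float64(50.0)), (-67, np.float64(47.0)), (-64, np.float64(44.0)), (-61, np.float64(41.0)), (-58, np.float64(38.0)), (-55, np.float64(39.0)), (-52, np.float64(42.0)), (-49, np.float64(45.0)), (-46, np.float64(48.0)), (-43, np.float64(51.0)), (-40, np.float64(51.0)), (-37, np.float64(49.0))]
plate 1057 x [0.14257643 0.14966459] y [-0.07911701 -0.03553486] mid [ 0.14612051 -0.05732593] ztop 0.06960127072565676
face x [0.14257643 0.14288257 0.14484407] line [0.00149492 0.14545892]
base ((96.24717712402344, -57.31545639038086), (70.3023910522461, 115.36997985839844), 89.56138610839844)
```

Request:
{"op": "move_arm", "data": {"series": [[0.1,0,-0.0286,0,0,0,0],[0.1,0,-0.0286,0,0,0,0],[0.1,0,-0.0286,0,0,0,0],[0.1,0,-0.0286,0,0,0,0],[0.1,0,0,0.04,0,0,0],[0.1,0,0,0.04,0,0,0],[0.1,0,0,0.04,0,0,0],[0.1,0,0,0.03,0,0,0],[0.1,0,0,0.01,0,0,0],[0.1,0,0,0.006,0,0,0],[0.1,0,0,0.004,0,0,0],[0.1,0,0,0,0,0,0],[0.1,0,0,0,0,0,0]]}}

```text
time_s: 12.08
tcp_pos: [0.5261, -0.1907, 0.0544]
tcp_rot: [[-0.969, -0.247, 0.0], [-0.247, 0.969, -0.001], [-0.0, -0.001, -1.0]]
contact_force: [-0.3, 0.4, 0.2]
opening: 0.0176
grasp_force: 12.0
```

Run:
```python
from g import *
o=robot.get_obs();r=np.load('o4.npz');print((np.array(o['tcp_pos'])-r['p'])@r['R'],o['contact_force'],o['moment'])
w=read_camera('wrist');W=cloud(w);Q=(W-np.array(o['tcp_pos']))@np.array(o['tcp_rot']);z=W[...,2]
hsv=cv2.cvtColor(w['frame'],cv2.COLOR_RGB2HSV)
m=(hsv[...,1]<60)&(abs(Q[...,1])<.003)&(Q[...,0]>.06)&(z>.03)
x=Q[m][:,0];print([(round(i*1000),round(1000*np.median(z[m][abs(x-i)<.002]),1)) for i in np.arange(.06,.16,.006) if (abs(x-i)<.002).sum()>3])
```

```text
[ 0.00054049 -0.05704719  0.08545335] [-0.30754091  0.39313199  0.21763503] [ 0.05302236 -0.02011808  0.05869682]
[(60, np.float64(68.0)), (66, np.float64(67.9)), (72, np.float64(67.9)), (78, np.float64(67.9)), (84, np.float64(68.0)), (90, np.float64(68.0)), (96, np.float64(67.9)), (102, np.float64(67.9)), (108, np.float64(67.8)), (114, np.float64(67.9)), (120, np.float64(67.8)), (126, np.float64(67.7))]
```

Request:
{"op": "move_arm", "data": {"series": [[0.1,0,0,0.004,0,0,0],[0.1,0,0,0.004,0,0,0],[0.1,0,0,0.004,0,0,0],[0.1,0,0,0.002,0,0,0],[0.1,0,0,0.001,0,0,0],[0.1,0,0,0.001,0,0,0],[0.1,0,0,0,0,0,0]]}}

```text
time_s: 13.0
tcp_pos: [0.5259, -0.1906, 0.0459]
tcp_rot: [[-0.969, -0.247, -0.0], [-0.247, 0.969, -0.001], [0.001, -0.0, -1.0]]
contact_force: [0.5, -0.1, -0.7]
opening: 0.0175
grasp_force: 12.0
```

Request:
{"op": "move_arm", "data": {"series": [[0.1,0,0,0.001,0,0,0],[0.1,0,0,0,0,0,0]]}}

```text
time_s: 13.25
tcp_pos: [0.5259, -0.1906, 0.0455]
tcp_rot: [[-0.969, -0.247, -0.0], [-0.247, 0.969, -0.001], [0.0, -0.001, -1.0]]
contact_force: [0.4, 0.1, -0.1]
opening: 0.0175
grasp_force: 12.0
```

```bash
cat > k.py <<'E'
from g import *
o=robot.get_obs();r=np.load('o4.npz');print((np.array(o['tcp_pos'])-r['p'])@r['R'],o['contact_force'],o['moment'])
w=read_camera('wrist');W=cloud(w);Q=(W-np.array(o['tcp_pos']))@np.array(o['tcp_rot']);z=W[...,2]
hsv=cv2.cvtColor(w['frame'],cv2.COLOR_RGB2HSV)
m=(hsv[...,1]<60)&(abs(Q[...,1])<.003)&(Q[...,0]>.06)&(z>.03)
x=Q[m][:,0];print([(round(i*1000),round(1000*np.median(z[m][abs(x-i)<.001]),1)) for i in np.arange(.06,.16,.003) if (abs(x-i)<.001).sum()>3])
bl=(hsv[...,0]>105)&(hsv[...,0]<130)&(hsv[...,1]>130)&(abs(Q[...,1])<.004)&(abs(Q[...,2])<.03)
print('boundary x',np.percentile(Q[bl][:,0],99.5), 'world along',(W[bl]-r['p'])@r['R'][:,0]@np.zeros(bl.sum()) if 0 else np.percentile((W[bl]-r['p'])@r['R'][:,0],99.5))
E
python3 k.py
```

```text
[ 0.00071394 -0.05694182  0.09428814] [ 0.39683044  0.07278887 -0.13100094] [-0.06247919  0.0130893   0.01166466]
[(63, np.float64(59.8)), (66, np.float64(59.6)), (69, np.float64(59.6)), (72, np.float64(59.5)), (75, np.float64(59.6)), (78, np.float64(59.7)), (81, np.float64(59.5)), (84, np.float64(59.9)), (87, np.float64(59.8)), (90, np.float64(59.9)), (93, np.float64(59.7)), (96, np.float64(60.0)), (99, np.float64(60.0)), (102, np.float64(59.9)), (105, np.float64(59.8)), (108, np.float64(59.7)), (111, np.float64(59.9)), (114, np.float64(59.9)), (117, np.float64(60.1)), (120, np.float64(59.9)), (123, np.float64(59.8))]
boundary x 0.060124676299510744 world along 0.0608249151532146
```

Request:
{"op": "move_arm", "data": {"series": [[0.1,0,0,0.001,0,0,0],[0.1,0,0,0,0,0,0]]}}

```text
time_s: 13.55
tcp_pos: [0.526, -0.1907, 0.0451]
tcp_rot: [[-0.969, -0.247, -0.0], [-0.247, 0.969, -0.001], [0.0, -0.001, -1.0]]
contact_force: [-0.9, -1.1, 1.5]
opening: 0.0178
grasp_force: 12.0
```

Request:
{"op": "move_arm", "data": {"series": [[0.1,0,0,0.001,0,0,0],[0.1,0,0,0,0,0,0]]}}

```text
time_s: 13.8
tcp_pos: [0.5261, -0.1907, 0.0447]
tcp_rot: [[-0.969, -0.247, -0.0], [-0.247, 0.969, -0.001], [0.0, -0.001, -1.0]]
contact_force: [0.2, -0.6, 1.5]
opening: 0.0178
grasp_force: 12.0
```

Request:
{"op": "move_arm", "data": {"series": [[0.1,0.004,0,0,0,0,0],[0.1,0.004,0,0,0,0,0],[0.1,0.004,0,0,0,0,0],[0.1,0.004,0,0,0,0,0],[0.1,0.002,0,0,0,0,0],[0.1,0.001,0,0,0,0,0],[0.1,0,0,0,0,0,0]]}}

```text
time_s: 14.68
tcp_pos: [0.52, -0.1926, 0.0459]
tcp_rot: [[-0.969, -0.246, 0.008], [-0.246, 0.969, -0.001], [-0.008, -0.002, -1.0]]
contact_force: [10.3, 3.0, 0.9]
opening: 0.0179
grasp_force: 12.0
```

```bash
python3 k.py
```

```text
[ 0.00700867 -0.05740946  0.09397165] [10.25732374  2.98495132  0.89077875] [ 0.4168211  -1.79693694  0.04725991]
[(60, np.float64(59.2)), (63, np.float64(60.1)), (66, np.float64(60.0)), (69, np.float64(59.9)), (72, np.float64(59.9)), (75, np.float64(60.0)), (78, np.float64(60.0)), (81, np.float64(60.0)), (84, np.float64(60.1)), (87, np.float64(60.2)), (90, np.float64(59.9)), (93, np.float64(60.2)), (96, np.float64(59.9)), (99, np.float64(60.3)), (102, np.float64(60.1)), (105, np.float64(60.2)), (108, np.float64(60.3)), (111, np.float64(60.3)), (114, np.float64(60.4)), (117, np.float64(60.2)), (120, np.float64(60.2)), (123, np.float64(60.1))]
boundary x 0.059827231473894 world along 0.06693276889552169
```

The push meets 10 N about 6 mm earlier than expected, so I look before going on.

Run:
```python
from g import *
s=read_camera('side');a=read_camera('scene');w=read_camera('wrist');np.savez('s5.npz',**s);np.savez('a5.npz',**a)
A=cv2.resize(a['frame'][190:250,165:245],(400,300),interpolation=cv2.INTER_CUBIC);B=cv2.resize(s['frame'][140:200,235:315],(400,300),interpolation=cv2.INTER_CUBIC)
C=cv2.resize(w['frame'][0:190,100:400],(400,253))
save('c5.png',np.hstack([np.vstack([A,B]),cv2.copyMakeBorder(C,0,347,0,0,cv2.BORDER_CONSTANT)]))
```

```text
(no output)
```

View pics/c5.png

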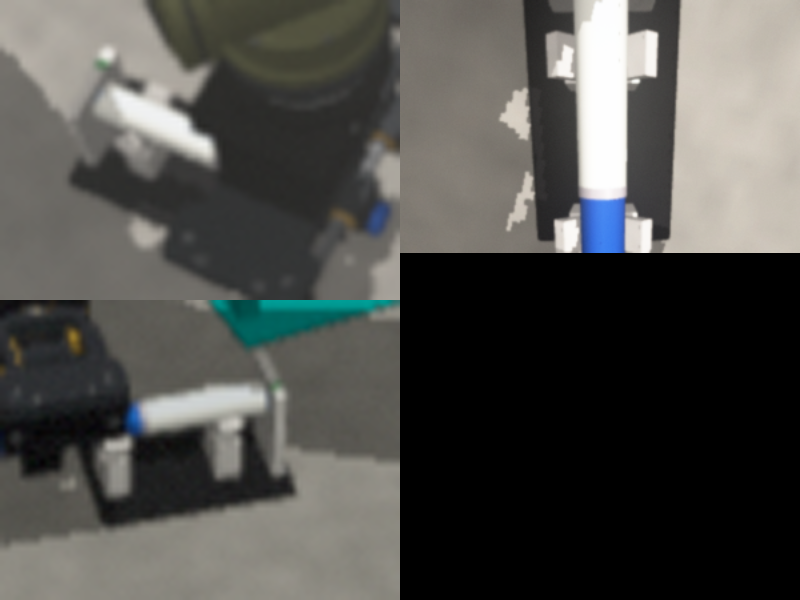

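The side panel shows the nose (265,398) still a few millimetres from the plate (278,400). I back off a little and see how the force behaves.

Request:
{"op": "move_arm", "data": {"series": [[0.1,-0.007,0,0,0,0,0],[0.1,0,0,0,0,0,0]]}}

```text
time_s: 15.12
tcp_pos: [0.5201, -0.1921, 0.0445]
tcp_rot: [[-0.969, -0.247, -0.001], [-0.247, 0.969, -0.001], [0.001, -0.001, -1.0]]
contact_force: [2.1, -1.1, 3.3]
opening: 0.0177
grasp_force: 12.0
```

Request:
{"op": "move_arm", "data": {"series": [[0.1,0,0,-0.002,0,0,0],[0.1,0,0,0,0,0,0]]}}

```text
time_s: 15.38
tcp_pos: [0.5199, -0.1918, 0.0451]
tcp_rot: [[-0.969, -0.247, -0.0], [-0.247, 0.969, 0.0], [0.0, 0.0, -1.0]]
contact_force: [3.2, -0.5, 0.2]
opening: 0.0176
grasp_force: 12.0
```

Request:
{"op": "move_arm", "data": {"series": [[0.1,0.002,0,0,0,0,0],[0.1,0.002,0,0,0,0,0],[0.1,0,0,0,0,0,0]]}}

```text
time_s: 15.75
tcp_pos: [0.52, -0.1923, 0.0462]
tcp_rot: [[-0.969, -0.246, 0.004], [-0.246, 0.969, -0.0], [-0.004, -0.001, -1.0]]
contact_force: [8.1, 1.3, 0.4]
opening: 0.0175
grasp_force: 12.0
```

```bash
cat > n.py <<'E'
from g import *
import sys
r=np.load('o4.npz')
for n in sys.argv[1:]:
    c=dict(np.load(n)) if n.endswith('npz') else read_camera(n);W=cloud(c);Q=(W-r['p'])@r['R'];z=W[...,2]
    hsv=cv2.cvtColor(c['frame'],cv2.COLOR_RGB2HSV)
    yy=Q[...,1]+.0572
    m=(abs(yy)<.012)&(z>.054)&(z<.064)&(Q[...,0]>.03)&(Q[...,0]<.16)
    v,u=np.nonzero(m);o=np.argsort(Q[m][:,0])
    s=[(round(1e3*Q[v[i],u[i],0]),round(1e3*z[v[i],u[i]]),round(1e3*yy[v[i],u[i]]),u[i].item(),v[i].item(),c['frame'][v[i],u[i]].tolist()) for i in o]
    print(n,len(s));print(*s[-14:],sep='\n')
    bl=(hsv[...,0]>105)&(hsv[...,0]<130)&(hsv[...,1]>120)&(abs(yy)<.02)&(z>.03)&(z<.07)
    print('blue along',np.percentile(Q[bl][:,0],[0,2,98,100]) if bl.any() else None)
E
python3 n.py s5.npz a5.npz
```

```text
s5.npz 115
(135, 54, 11, 286, 161, [170, 171, 162])
(136, 58, 7, 286, 159, [202, 205, 201])
(137, 59, 3, 286, 158, [179, 182, 179])
(138, 56, 9, 287, 160, [187, 188, 181])
(139, 58, -3, 286, 157, [148, 148, 143])
(139, 62, 7, 287, 158, [172, 175, 173])
(140, 62, 3, 287, 157, [135, 136, 130])
(140, 55, 3, 287, 159, [195, 198, 194])
(142, 58, 8, 288, 159, [122, 126, 129])
(142, 63, -4, 287, 155, [90, 88, 83])
(142, 61, 6, 288, 158, [109, 112, 112])
(143, 58, -6, 287, 156, [104, 104, 99])
(144, 60, 10, 289, 159, [103, 105, 102])
(148, 63, -3, 289, 155, [125, 124, 118])
blue along [-0.02348744 -0.0228724   0.06562863  0.06579567]
a5.npz 150
(140, 59, -2, 185, 209, [168, 169, 166])
(140, 58, -8, 184, 211, [163, 162, 155])
(141, 58, 4, 186, 207, [158, 156, 150])
(141, 59, -6, 184, 210, [152, 153, 149])
(141, 62, 2, 185, 207, [125, 125, 123])
(141, 63, 8, 186, 205, [109, 107, 103])
(142, 61, -4, 184, 209, [132, 134, 135])
(142, 56, -11, 183, 212, [121, 120, 115])
(142, 59, 6, 186, 206, [129, 127, 123])
(142, 64, -2, 184, 208, [116, 117, 118])
(142, 62, -8, 183, 210, [119, 118, 116])
(142, 58, -9, 183, 211, [127, 125, 120])
(142, 56, 11, 187, 205, [109, 108, 104])
(143, 56, 2, 185, 208, [144, 146, 147])
blue along [-0.02178809 -0.02175417 -0.01697563 -0.01689477]
```

The handle end sits at -22.5 mm along the dock line, which puts the nose at 142.5 mm. The plate face is at 142.7 mm, so this stop is the plate; the grey ring had misled my length. I ease the push, settle the wand down and let go.

Request:
{"op": "move_arm", "data": {"series": [[0.1,-0.002,0,0,0,0,0],[0.1,-0.001,0,0.001,0,0,0],[0.1,0,0,0.001,0,0,0],[0.1,0,0,0,0,0,0]], "squeeze": 6}}

```text
time_s: 16.25
tcp_pos: [0.5198, -0.1922, 0.0446]
tcp_rot: [[-0.969, -0.247, 0.0], [-0.247, 0.969, -0.001], [0.0, -0.001, -1.0]]
contact_force: [5.5, -0.6, 1.2]
opening: 0.0177
grasp_force: 6.0
```

```bash
python3 n.py scene|tail -3; python3 k.py
```

```text
(142, 60, -3, 184, 209, [136, 138, 141])
(142, 55, 12, 187, 205, [109, 107, 103])
blue along [-0.0217765  -0.02162723 -0.01701551 -0.01691549]
[ 0.00710015 -0.05698049  0.09525747] [5.19445062 0.66713114 1.07576624] [ 0.03156957 -0.73956774  0.12434713]
[(60, np.float64(59.4)), (63, np.float64(59.9)), (66, np.float64(59.8)), (69, np.float64(60.0)), (72, np.float64(60.0)), (75, np.float64(59.9)), (78, np.float64(60.1)), (81, np.float64(60.1)), (84, np.float64(60.3)), (87, np.float64(60.3)), (90, np.float64(60.4)), (93, np.float64(60.5)), (96, np.float64(60.5)), (99, np.float64(60.7)), (102, np.float64(60.7)), (105, np.float64(60.7)), (108, np.float64(60.8)), (111, np.float64(60.9)), (114, np.float64(60.9)), (117, np.float64(61.2)), (120, np.float64(61.1)), (123, np.float64(61.2))]
boundary x 0.05982161963091414 world along 0.06691056417351895
```

Request:
{"op": "move_arm", "data": {"series": [[0.1,-0.001,0,0,0,0,0],[0.1,-0.001,0,0,0,0,0],[0.1,0,0,0,0,0,0]]}}

```text
time_s: 16.73
tcp_pos: [0.5198, -0.1921, 0.0442]
tcp_rot: [[-0.969, -0.247, -0.002], [-0.247, 0.969, -0.001], [0.002, -0.0, -1.0]]
contact_force: [1.0, -2.7, 3.5]
opening: 0.0176
grasp_force: 6.0
```

```bash
python3 k.py
```

```text
[ 0.00701796 -0.05689311  0.09563949] [ 1.00212561 -2.74119947  3.45912305] [-0.30320867 -0.08541952  0.09399857]
[(60, np.float64(59.2)), (63, np.float64(60.0)), (66, np.float64(60.0)), (69, np.float64(59.9)), (72, np.float64(60.0)), (75, np.float64(60.0)), (78, np.float64(60.1)), (81, np.float64(60.1)), (84, np.float64(60.4)), (87, np.float64(60.4)), (90, np.float64(60.4)), (93, np.float64(60.5)), (96, np.float64(60.7)), (99, np.float64(60.7)), (102, np.float64(60.8)), (105, np.float64(61.0)), (108, np.float64(60.9)), (111, np.float64(61.1)), (114, np.float64(61.3)), (117, np.float64(61.3)), (120, np.float64(61.4)), (123, np.float64(61.2))]
boundary x 0.05987311254358276 world along 0.06684679763157678
```

Request:
{"op": "move_arm", "data": {"series": [[0.1,0,0.001,-0.0015,0,0,0],[0.1,0,0,0,0,0,0]], "squeeze": 3}}

```text
time_s: 17.02
tcp_pos: [0.5198, -0.1913, 0.0446]
tcp_rot: [[-0.969, -0.247, -0.002], [-0.247, 0.969, -0.0], [0.002, 0.0, -1.0]]
contact_force: [-0.2, -1.8, 0.6]
opening: 0.0183
grasp_force: 3.0
```

```bash
python3 k.py
```

```text
[ 0.00682578 -0.05604594  0.09520132] [-0.16040999 -1.83618384  0.61479824] [-0.35483166 -0.09332676 -0.02290217]
[(60, np.float64(59.4)), (63, np.float64(60.1)), (66, np.float64(59.7)), (69, np.float64(60.0)), (72, np.float64(59.9)), (75, np.float64(60.1)), (78, np.float64(59.8)), (81, np.float64(60.0)), (84, np.float64(60.2)), (87, np.float64(60.0)), (90, np.float64(60.2)), (93, np.float64(60.1)), (96, np.float64(60.4)), (99, np.float64(60.4)), (102, np.float64(60.5)), (105, np.float64(60.5)), (108, np.float64(60.6)), (111, np.float64(60.4)), (114, np.float64(60.7)), (117, np.float64(60.7)), (120, np.float64(60.7)), (123, np.float64(60.8))]
boundary x 0.059833173693005025 world along 0.06662472168832033
```

Request:
{"op": "move_arm", "data": {"series": [[0.21,0,0,0,0,0,0],[0.24,0,0,0,0,0,0],[0.3,0,0,0,0,0,0],[0.3,0,0,0,0,0,0],[0.3,0,0,0,0,0,0]]}}

```text
time_s: 17.7
tcp_pos: [0.5203, -0.1913, 0.0451]
tcp_rot: [[-0.969, -0.247, -0.001], [-0.247, 0.969, -0.0], [0.001, -0.0, -1.0]]
contact_force: [-0.6, 0.6, 0.8]
opening: 0.0283
grasp_force: 0.0
```

```bash
python3 k.py; python3 n.py scene side|grep -E "blue"
```

```text
[ 0.00634867 -0.05620381  0.09477394] [-0.64211763  0.60951028  0.82229386] [ 0.02846529  0.07742025 -0.02661996]
[(63, np.float64(59.6)), (66, np.float64(59.3)), (69, np.float64(59.2)), (72, np.float64(59.5)), (75, np.float64(59.5)), (78, np.float64(59.5)), (81, np.float64(59.5)), (84, np.float64(59.6)), (87, np.float64(59.5)), (90, np.float64(59.6)), (93, np.float64(59.6)), (96, np.float64(59.9)), (99, np.float64(59.9)), (102, np.float64(59.8)), (105, np.float64(59.8)), (108, np.float64(59.6)), (111, np.float64(59.7)), (114, np.float64(59.9)), (117, np.float64(59.8)), (120, np.float64(59.9)), (123, np.float64(59.8))]
boundary x 0.060274434420152165 world along 0.06660294151214882
blue along [-0.02227905 -0.02214345 -0.01697563 -0.01678278]
blue along [-0.02340166 -0.02290459  0.06564752  0.06585172]
```

It is seated level, perhaps 0.3 mm off the plate. I nudge it home once more with a light grip and let go with the push still on.

Request:
{"op": "move_arm", "data": {"series": [[0.3,0,-0.0014,0,0,0,0],[0.1,0,0,0,0,0,0],[0.1,0,0,0,0,0,0],[0.1,0,0,0,0,0,0],[0.1,0.001,0,0,0,0,0],[0.1,0.001,0,0,0,0,0],[0.1,0.001,0,0,0,0,0],[0.1,0,0,0,0,0,0]], "squeeze": 5}}

```text
time_s: 18.85
tcp_pos: [0.5204, -0.1925, 0.0458]
tcp_rot: [[-0.969, -0.247, 0.003], [-0.247, 0.969, -0.001], [-0.002, -0.001, -1.0]]
contact_force: [5.4, 0.6, 0.4]
opening: 0.0177
grasp_force: 5.0
```

```bash
python3 k.py
```

```text
[ 0.00656587 -0.05740095  0.09400578] [5.36263032 0.62647076 0.35565249] [ 0.20409739 -0.85635472 -0.00340084]
[(63, np.float64(59.8)), (66, np.float64(59.7)), (69, np.float64(59.6)), (72, np.float64(59.8)), (75, np.float64(59.8)), (78, np.float64(59.8)), (81, np.float64(59.7)), (84, np.float64(59.8)), (87, np.float64(60.0)), (90, np.float64(59.7)), (93, np.float64(59.8)), (96, np.float64(59.9)), (99, np.float64(59.9)), (102, np.float64(59.9)), (105, np.float64(59.9)), (108, np.float64(59.9)), (111, np.float64(60.0)), (114, np.float64(59.8)), (117, np.float64(59.9)), (120, np.float64(59.9)), (123, np.float64(60.0)), (126, np.float64(59.0))]
boundary x 0.060647578724599506 world along 0.06723581661032349
```

Request:
{"op": "move_arm", "data": {"series": [[0.22,0,0,0,0,0,0],[0.26,0,0,0,0,0,0],[0.4,0,0,0,0,0,0],[0.5,0,0,0,0,0,0],[0.5,0,0,0,0,0,0],[0.5,0,0,0,0,0,0]]}}

```text
time_s: 19.65
tcp_pos: [0.5191, -0.1925, 0.0451]
tcp_rot: [[-0.969, -0.247, -0.001], [-0.247, 0.969, -0.0], [0.001, -0.0, -1.0]]
contact_force: [0.4, 0.6, -1.2]
opening: 0.0473
grasp_force: 0.0
```

```bash
python3 k.py
```

```text
[ 0.00784567 -0.05702799  0.09471132] [ 0.44273931  0.56498009 -1.19842909] [-0.01349941  0.05413487 -0.00274285]
[(60, np.float64(59.1)), (63, np.float64(59.4)), (66, np.float64(59.1)), (69, np.float64(59.0)), (72, np.float64(59.3)), (75, np.float64(59.3)), (78, np.float64(59.0)), (81, np.float64(59.3)), (84, np.float64(59.0)), (87, np.float64(59.1)), (90, np.float64(59.2)), (93, np.float64(59.2)), (96, np.float64(59.2)), (99, np.float64(59.3)), (102, np.float64(59.2)), (105, np.float64(59.1)), (108, np.float64(59.1)), (111, np.float64(59.1)), (114, np.float64(59.1)), (117, np.float64(59.2)), (120, np.float64(59.2)), (123, np.float64(59.1)), (126, np.float64(58.7))]
boundary x 0.059180890776812586 world along 0.06700923723937172
```

Request:
{"op": "move_arm", "data": {"series": [[0.5,0,0,-0.01,0,0,0],[0.5,0,0,-0.03,0,0,0],[0.5,0,0,-0.05,0,0,0],[0.5,0,0,-0.08,0,0,0],[0.5,0,0,-0.1,0,0,0],[0.5,0,0,0,0,0,0],[0.5,0,0,0,0,0,0]]}}

```text
time_s: 20.58
tcp_pos: [0.5192, -0.1924, 0.1808]
tcp_rot: [[-0.969, -0.247, 0.0], [-0.247, 0.969, -0.001], [-0.0, -0.001, -1.0]]
contact_force: [0.0, -0.1, -0.1]
opening: 0.0475
grasp_force: 0.0
```

```bash
python3 k.py; python3 n.py wrist side|grep -A18 -E "wrist|blue"
python3 - <<'E'
from g import *
w=read_camera('wrist')
s=read_camera('side')['frame'];W=w['frame']
save('fin.png',np.hstack([W[:,:400],cv2.resize(s[130:270,200:340],(384,384),interpolation=cv2.INTER_CUBIC)]))
E
```

```text
[ 0.00759102 -0.05713696 -0.0410119 ] [ 0.02794112 -0.06159836 -0.1025967 ] [ 0.03063769 -0.00386157 -0.01924681]
[(60, np.float64(58.4)), (63, np.float64(59.2)), (66, np.float64(59.1)), (69, np.float64(58.9)), (72, np.float64(58.9)), (75, np.float64(59.1)), (78, np.float64(59.1)), (81, np.float64(58.9)), (84, np.float64(59.3)), (87, np.float64(58.8)), (90, np.float64(59.1)), (93, np.float64(59.3)), (96, np.float64(59.0)), (99, np.float64(59.3)), (102, np.float64(58.9)), (105, np.float64(58.9)), (108, np.float64(59.1)), (111, np.float64(59.2)), (114, np.float64(59.3)), (117, np.float64(59.0)), (120, np.float64(59.5)), (123, np.float64(59.2)), (126, np.float64(59.1)), (129, np.float64(59.2)), (132, np.float64(59.2)), (135, np.float64(61.1)), (138, np.float64(68.6)), (141, np.float64(68.0))]
wrist 2224
(143, 63, 9, 261, 42, [100, 97, 93])
(143, 63, 5, 257, 42, [107, 103, 98])
(143, 63, -1, 250, 42, [109, 104, 103])
(143, 63, -4, 247, 42, [102, 98, 97])
(143, 59, 1, 252, 43, [129, 134, 143])
(143, 55, 10, 262, 44, [101, 97, 93])
(143, 55, 6, 258, 44, [162, 163, 166])
(143, 59, 3, 254, 4
[... 1148 characters left out ...]
[bl]-r['p'])@r['R'][:,0],99.5))
                       ~~~~~~~~~~~~~^^^^^^^^^^^^^^^^^
    return _quantile_unchecked(
        a, q, axis, out, overwrite_input, method, keepdims, weights)
    return _ureduce(a,
                    func=_quantile_ureduce_func,
    ...<5 lines>...
                    overwrite_input=overwrite_input,
                    method=method)
    r = func(a, **kwargs)
    result = _quantile(arr,
                       quantiles=q,
    ...<2 lines>...
                       out=out,
                       weights=wgt)
    slices_having_nans = np.isnan(arr[-1, ...])
                                  ~~~^^^^^^^^^
IndexError: index -1 is out of bounds for axis 0 with size 0
```

View pics/fin.png

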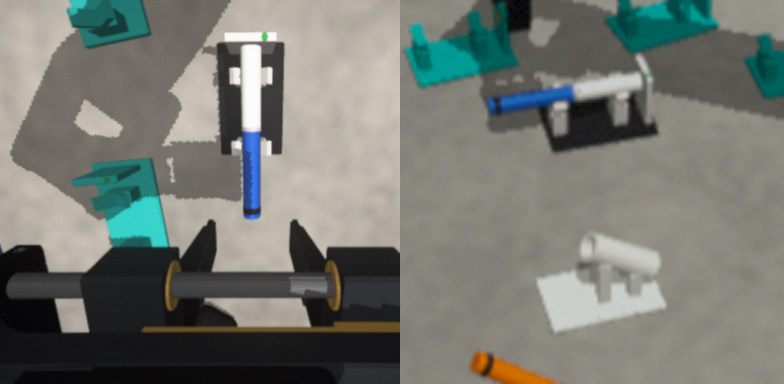

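The wand lies level in both saddles, from nose (250,45) against the plate (250,38) to the handle end (252,215). The stand stands where it was and the gripper is clear, so I hand in.

```bash
python3 -c "
from cell import robot
print(robot.hand_in())"
```

```text
the job is handed in; nothing more can be done
None
```

I pulled the blue wand straight out without moving its stand, laid it in the dock's two saddles with its white end against the contact plate, let go, and handed the job in after about 21 s of robot time.

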